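# Find the loaded chip box by its weight and clip it into the transfer holder

## Task

Three chip boxes that look alike stand on edge in the rack; only one is loaded with copper carriers and is clearly heavier than the two empties, so feel for it by lifting them. Lay the loaded box flat on the bench, lid up, and let go so that you can take it again by its sides; set it lid up in the transfer holder and press it down until it is fully home and both spring clips have snapped over its lid. Leave the two empty boxes standing in the rack, never turn a box lid down, and do not disturb the other things on the bench.

Things in the scene. Friction and masses are not known exactly. Their poses are not given: they have to be found in the camera images.
- box_1: closed chip box, white lid on black base, 54 x 54 x 16 mm thick; the three look the same: one is loaded (210 to 310 g), the others about 50 g. Origin: centre of its underside; own z points out through the lid (lid top 16 mm along z); its -x edge has a latch tab sticking out 3 mm. At the start it stands on edge in the rack, tab edge up, lid towards the robot, top edge 62 mm above the bench
- box_2: closed chip box, white lid on black base, 54 x 54 x 16 mm thick; the three look the same: one is loaded (210 to 310 g), the others about 50 g. Origin: centre of its underside; own z points out through the lid (lid top 16 mm along z); its -x edge has a latch tab sticking out 3 mm. At the start it stands on edge in the rack, tab edge up, lid towards the robot, top edge 62 mm above the bench
- box_3: closed chip box, white lid on black base, 54 x 54 x 16 mm thick; the three look the same: one is loaded (210 to 310 g), the others about 50 g. Origin: centre of its underside; own z points out through the lid (lid top 16 mm along z); its -x edge has a latch tab sticking out 3 mm. At the start it stands on edge in the rack, tab edge up, lid towards the robot, top edge 62 mm above the bench
- rack: aluminium rack, fixed, 60 x 196 mm: a trough along its own y with three bays (centres at y = -62, 0, 62 mm; each 58 mm long, 19 mm wide in x). Bay floor 8 mm above the bench; lip on the robot's side (-x) 18 mm, on the far side 26 mm, dividers 20 mm above the bench. Origin: centre of its underside
- holder: holder, fixed, grey plate 104 (x) x 78 (y) mm. Pocket 57 x 57 mm between 4 black corner posts (tops 40 mm above the bench), floor 10 mm up. Spring clips at -x and +x with flared tops 40 mm up: a box set in rests on them, bottom 20 mm above the pocket floor, and snaps under them when pressed down with some 10 N. Sides +y and -y open for fingers over 44 mm. Origin: centre of its underside
- clip_front (a joint): the front (own -x) spring clip of the holder: angle in rad, 0 = closed (standing, or snapped over the lid), about 0.15 when spread by a passing box; springs back to 0
- clip_back (a joint): the back (own +x) spring clip of the holder: angle in rad, 0 = closed (standing, or snapped over the lid), about 0.15 when spread by a passing box; springs back to 0
- tweezers: steel tweezers lying on the bench, 121 mm long, bystander; origin at its centre underneath
- loupe: black eye loupe standing on the bench, 38 mm across, 35 mm high, bystander; origin at the centre of its foot
- vial: small white vial with red cap, 25 mm across, 54 mm high, bystander; origin at the centre of its foot
- waffle_pack: black waffle tray, 51 x 51 x 8 mm, bystander; origin at the centre of its underside
Not all that is in view belongs to the job. What is shaped like the box_1 but blue, green or red is not meant.

How it is judged:
By the outcome, as a careful person would: the job done as asked, in the order asked, and still so for the second after the job is handed in, with the robot touching nothing.
It also fails if it takes over 64 s, if anything falls off the work surface, if the arm or the gripper's body presses on something with over 40 N, if the wrist force passes 120 N, or if a joint passes its speed limit or range.

## Robot

A 7-joint arm with a two-finger parallel gripper is mounted at the origin on a cart in front of the work surface, level with it; the furniture and walls round the work are solid. World frame = base frame: x ahead of the robot, y to its left, z up, the work surface at z = 0. Lengths are in m, angles in degrees, forces in N, time in s.
With the tool pointing down it reaches from about 0.425 to 0.875 m from the base axis. Payload 4.7 kg.
Tool frame: the origin (TCP) lies at the centre of the arm's flange, where the gripper is bolted on; the fingertips stand 182 mm ahead of it and the grasp point (between the pads) lies 164 mm ahead of it (env.grip_depth is the distance from the TCP to the grasp point, in m); z points along the fingers, y is the line along which they close (so a half turn about z gives the same grasp; the last joint's range is limited). The gripper opens to 87 mm and grips with 3 to 60 N. Pads are 19 mm wide; open, the fingers measure 117 mm over their backs; the gripper's body (75 mm by 190 mm) begins 51 mm behind the grasp point.
Start: joints at [71.912, 18.392, -4.016, 83.108, 1.295, 78.541, -3.26], TCP at [0.21, -0.615, 0.405] pointing down, gripper open.
Joint ranges: [-163.93, 163.93], [-17.29, 119.83], [-79.2, 71.16], [3.27, 140.29], [-89.18, 269.18], [5.43, 117.66], [-154.24, 154.24]. Speed limits (degrees/s): [147.25, 147.25, 180, 180, 180, 180, 180].

## Interface

Orientations are given as [roll, pitch, yaw] about the fixed x, y, z axes, in that order (R = Rz(yaw) Ry(pitch) Rx(roll)).
In Python, from cell import env gives the robot as it stands. The module is installed in compiled form; this text tells all that it offers.
- The arm moves only by the tool send_rows, never from a script. Its arguments are lists of equal length, an entry for each row: "xyz": the shift along the tool's x, y, z in m, a list of three; "rotation": the turn, a rotation vector about the tool's x, y, z in rad, a list of three; "jaw": the opening, from 0 (shut) to 1 (fully open). A call has 1 to 20 rows; each row shifts and turns the commanded pose from where the row before left it, along the tool's axes as they then stand; what a row does not reach is not made up. A row lasts 1/10 s, in which the tool goes at most 50 mm and 8.59 degrees, less where a joint would pass 70% of its speed; a pose out of reach is approached as far as the arm can. A call is refused whole if a number of a shift passes 0.05 or a number of a turn 0.15, either way. A call with a gripper value outside its range is refused whole. The fingers move at their own pace and stop on an object; "newtons" is the grip in N (left out, the last holds). Time passes only in rows, so rows that do not move let the fingers close. It gives the time, the measured TCP pose, the force, the opening and the grip force at its end, in the units of the state.
- env.get_obs(): the state, without advancing time (a new reading comes with each control period).
- env.read_camera(name): name is "scene" or "top"; returns a dict with "image" (400x640x3 uint8, blue, green, red), "fx", "fy", "cx", "cy" (pixels), "R" (3x3) and "t" (3): a world point X has camera coordinates R X + t. Camera axes: x right, y down, z forward; pixel columns grow to the right and rows downward; lengths in m; the calibration is good to about 2 mm. A picture is of the moment at which its call begins. There is no depth.
- env.sign_off(): hands the job in; it is judged then, once.
The state is a dict: "time_s": time; "qpos": joint angles; "joint_velocities": joint speeds; "effort": joint torques, N m; "tool_pos": TCP position; "tool_rot": TCP orientation; "force": force on the tool from outside, world axes, zero at the start; "wrist_torque": the same for the moment, N m; "grip_width": finger opening in m; "grasp_force": force on a finger pad.
Only numpy, scipy, OpenCV 4.12 (cv2) and the standard library are available. Lean on these libraries where they do the work, as an engineer would, in place of code of your own. Each camera call takes 0.05 s, during which the arm holds its last target. There are 200 camera calls.

## Working session

There is one attempt and no reset: what is moved stays moved. The work goes in short steps, Python scripts to look and compute and a tool call to move; the robot and the scene stay as the last step left them, time stands still between calls to the robot, and variables do not carry over. Pictures are saved under pics/ and viewed, at most 10 in all, crops included, and the job is handed in when it is done.

Besides the shell and the picture viewer there is one more tool, called after ">>>" as name(argument=value, ...) on one line, values as JSON. send_rows: Moves the arm, as the interface text tells. Its arguments: {"type":"object","properties":{"xyz":{"type":"array"},"rotation":{"type":"array"},"jaw":{"type":"array"},"newtons":{"type":"number"}},"required":["xyz","rotation","jaw"]}

```bash
mkdir -p pics
python3 - <<'E'
from cell import env
import cv2,json
for n in("scene","top"):
    c=env.read_camera(n); cv2.imwrite(f"pics/{n}0.png",c["image"])
    print(n,c["fx"],c["fy"],c["cx"],c["cy"],c["R"],c["t"])
print(env.get_obs(),env.grip_depth)
E
```

```text
scene 421.5423570388915 421.5423570388915 320.70084512865293 192.10496896596808 [[-0.43573564 -0.89996464 -0.01407445]
 [-0.60827829  0.30596359 -0.73238228]
 [ 0.66342443 -0.31056388 -0.6807482 ]] [0.27149672 0.36792624 0.81199849]
top 495.4099471692576 495.4099471692576 326.75124078086924 201.72633783466182 [[ 0.02295814 -0.99973576  0.00115558]
 [-0.98301555 -0.02278466 -0.1821024 ]
 [ 0.18208061  0.00304478 -0.98327889]] [-0.0132805   0.58410109  1.31696241]
{'time_s': 0.1, 'qpos': array([71.91166818, 18.43601725, -4.01470379, 83.16682898,  1.29467222,
       78.54186362, -3.26073945]), 'joint_velocities': array([-0.12299014, -0.18742866, -0.05275876, -0.0972373 , -0.01478076,
        0.07666589, -0.0058943 ]), 'effort': array([-5.07635177e-04, -4.92570305e+01, -4.05815346e-01, -3.13398850e+01,
       -6.39643217e-02,  3.93755652e-02,  5.62947423e-05]), 'tool_pos': array([ 0.21041084, -0.61481466,  0.40376634]), 'tool_rot': array([-1.79900500e+02,  5.38744049e-03,  1.88963169e+01]), 'force': array([-0.69429457,  0.09531741,  0.18122871]), 'wrist_torque': array([ 0.00538478,  0.02318985, -0.06035955]), 'grasp_force': 0.0, 'grip_width': 0.08729617138068808} 0.1635
```

View pics/scene0.png

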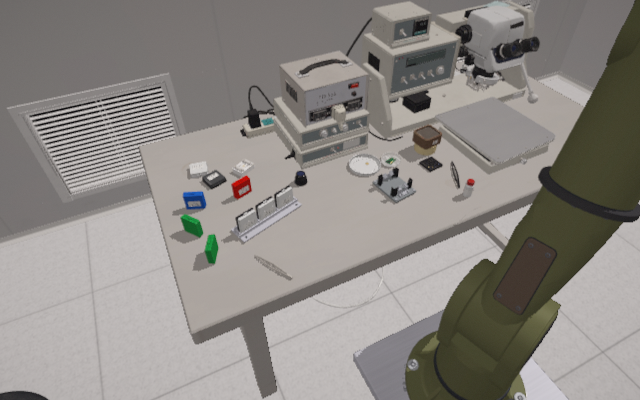

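View pics/top0.png

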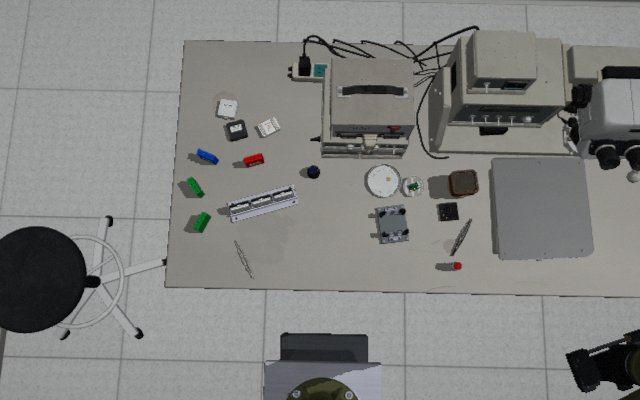

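The scene view shows the rack with three white boxes at (247,217), (266,208) and (285,198), and the holder at (394,185). In the top view the rack is at (263,203) and the holder at (392,224). The blue, green and red lookalikes, and the white boxes lying flat at (227,108) and (268,127), are not meant. I'll confirm that in one enlarged crop.

Run:
```python
import cv2,numpy as np
t=cv2.imread("pics/top0.png");s=cv2.imread("pics/scene0.png")
f=lambda i,x,y,w,h,k:cv2.resize(i[y:y+h,x:x+w],None,fx=k,fy=k,interpolation=cv2.INTER_CUBIC)
a=f(t,220,175,100,60,4);b=f(t,360,195,100,60,4);c=f(s,222,175,100,75,4);d=f(s,360,160,100,75,4)
cv2.imwrite("pics/crop1.png",np.vstack([np.hstack([a,b]),np.hstack([c,d])]))
```

```text
(no output)
```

View pics/crop1.png

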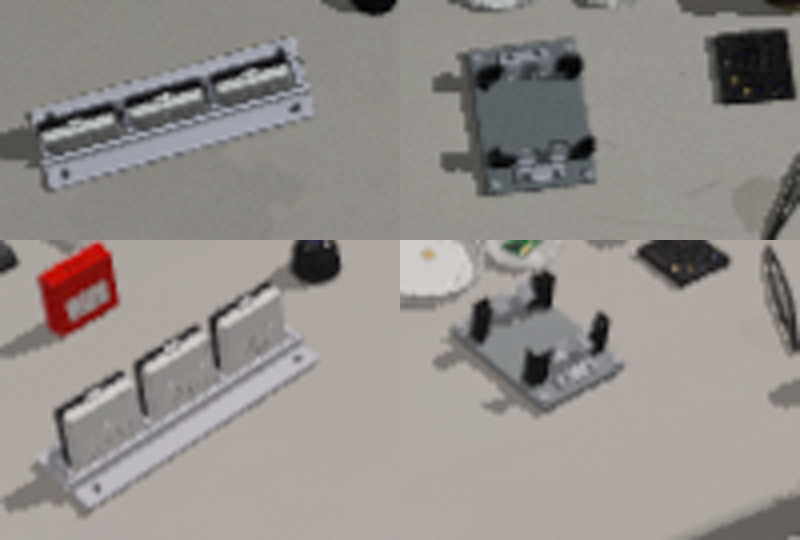

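The crop shows the three white-lidded boxes on edge in the aluminium rack, tab edge up and lids towards the robot. These are the ones meant. It also shows the grey holder with 4 black posts. Next I measure.

```bash
cat > h.py <<'E'
import numpy as np,cv2
from cell import env
def ray(c,p,z):
    d=c["R"].T@np.array([(p[0]-c["cx"])/c["fx"],(p[1]-c["cy"])/c["fy"],1]); o=-c["R"].T@c["t"]
    return o+d*(z-o[2])/d[2]
def tri(c1,p1,c2,p2):
    A=[];b=[]
    for c,p in((c1,p1),(c2,p2)):
        d=c["R"].T@np.array([(p[0]-c["cx"])/c["fx"],(p[1]-c["cy"])/c["fy"],1]);d/=np.linalg.norm(d)
        P=np.eye(3)-np.outer(d,d);A.append(P);b.append(P@(-c["R"].T@c["t"]))
    return np.linalg.lstsq(np.vstack(A),np.hstack(b),rcond=None)[0]
def proj(c,X):
    q=c["R"]@X+c["t"];return np.array([c["fx"]*q[0]/q[2]+c["cx"],c["fy"]*q[1]/q[2]+c["cy"]])
E
python3 - <<'E'
from h import *
np.set_printoptions(precision=4,suppress=True)
T=env.read_camera("top");S=env.read_camera("scene")
k=lambda x,y,ox,oy:np.array([x/4-.375+ox,y/4-.375+oy])
def quad(name,q,z):
    P=np.array([ray(T,p,z) for p in q]);e=np.diff(np.vstack([P,P[:1]]),axis=0)
    print(name,P.mean(0),np.linalg.norm(e,axis=1),np.degrees(np.arctan2(e[:,1],e[:,0])))
quad("rack z8",[k(*p,220,175) for p in((33,115),(297,38),(313,117),(45,190))],.008)
quad("holder z8",[k(*p,360,195) for p in((64,52),(178,38),(196,184),(82,194))],.008)
# holder by mask: black posts in the top view
for n,c,(x,y,w,h) in(("top",T,(372,200,45,48)),("scene",S,(370,165,48,38))):
    g=c["image"][y:y+h,x:x+w].max(2); m=(g<60).astype(np.uint8)
    N,_,st,ce=cv2.connectedComponentsWithStats(m)
    for i in range(1,N):
        if st[i,4]>4:print(n,ce[i]+[x,y],st[i],"z30",ray(c,ce[i]+[x,y],.03))
# white lid face / top blobs
for n,c,(x,y,w,h) in(("top",T,(225,185,75,40)),("scene",S,(232,180,66,55))):
    im=c["image"][y:y+h,x:x+w].astype(int);print(n)
    m=((im.min(2)>165)&(im.max(2)-im.min(2)<14)).astype(np.uint8)
    for r in m: print("".join(".#"[v] for v in r))
E
```

```text
rack z8 [0.5839 0.1831 0.008 ] [0.1962 0.059  0.1968 0.0551] [ -71.9877 -166.8294  106.843    12.2796]
holder z8 [ 0.5335 -0.1865  0.008 ] [0.0823 0.105  0.0808 0.1021] [ -81.5861 -173.3762   96.3335    7.421 ]
top [401.5758 211.4242] [27  9  6  6 33] z30 [ 0.5658 -0.2102  0.03  ]
top [381.4848 213.6061] [ 6 11  8  7 33] z30 [ 0.5583 -0.1539  0.03  ]
top [405. 232.] [30 29  7  6 27] z30 [ 0.508  -0.2195  0.03  ]
top [384.1724 234.4828] [ 9 32  8  5 29] z30 [ 0.4997 -0.1615  0.03  ]
scene [395.025 172.55 ] [22  3  6 10 40] z30 [ 0.5572 -0.2088  0.03  ]
scene [379.9231 180.    ] [ 8 10  5 11 39] z30 [ 0.5489 -0.1524  0.03  ]
scene [409.5185 183.4074] [38 14  4 10 27] z30 [ 0.4989 -0.2191  0.03  ]
scene [393.6512 191.8605] [21 23  7  9 43] z30 [ 0.4894 -0.1599  0.03  ]
top
...........................................................................
...........................................................................
...........................................................................
...........................................................................
...............
[... 5711 characters left out ...]
###...........................
.....................###.....########.............................
....................##.....#########..............................
.#..................#.....########................................
##...............##.....#########.................................
##...............#....#########...................................
#.............##.....#########....................................
.............##....#########......................................
..........###.....#########.......................................
..........#.....#########.........................................
.........#.....#########..........................................
```

Run:
```python
from h import *
np.set_printoptions(precision=4,suppress=True)
T=env.read_camera("top");S=env.read_camera("scene")
A=[(401.58,211.42),(381.48,213.61),(405,232),(384.17,234.48)];B=[(395.0,172.55),(379.92,180),(409.52,183.4),(393.65,191.86)]
P=np.array([tri(T,a,S,b) for a,b in zip(A,B)]);print(P,P.mean(0))
def strip(c,x,y,w,h,cut):
    im=c["image"][y:y+h,x:x+w].astype(int)
    m=((im.min(2)>165)&(im.max(2)-im.min(2)<14))
    v,u=np.nonzero(m);k=cut(u,v);return u[k]+x,v[k]+y
tops=[strip(T,225,185,75,40,lambda u,v,a=a,b=b:(u>=a)&(u<=b)&(v<25)&(v<19+(u<44)*9)) for a,b in((4,24),(27,46),(48,68))]
sc=[strip(S,232,180,66,55,lambda u,v,a=a,b=b,e=e:(u>=a)&(u<=b)&(v<e)) for a,b,e in((5,23,40),(25,42,28),(44,60,17))]
ctr=[]
for (u,v),(p,q) in zip(tops,sc):
    X=tri(T,(u.mean(),v.mean()),S,(p.mean(),q.mean()))
    a=[ray(T,(u[i],v[i]),.06) for i in(u.argmin(),u.argmax())];b=[ray(S,(p[i],q[i]),.06) for i in(p.argmin(),p.argmax())]
    print("tri",X,"T z60",ray(T,(u.mean(),v.mean()),.062),"S",ray(S,(p.mean(),q.mean()),.062)); print(" ends T",*a,"S",*b)
    L=np.polyfit(u,v,1);d=ray(T,(0,L[1]),.06)-ray(T,(100,100*L[0]+L[1]),.06);print(" yaw",np.degrees(np.arctan2(-d[0],d[1])))
    L=np.polyfit(p,q,1);d=ray(S,(200,200*L[0]+L[1]),.06)-ray(S,(300,300*L[0]+L[1]),.06);print(" yawS",np.degrees(np.arctan2(-d[0],d[1])))
```

```text
[[ 0.566  -0.213   0.022 ]
 [ 0.5585 -0.1566  0.0211]
 [ 0.5073 -0.2228  0.0222]
 [ 0.4994 -0.1646  0.0202]] [ 0.5328 -0.1893  0.0214]
tri [0.5641 0.2388 0.0568] T z60 [0.5638 0.2391 0.062 ] S [0.5582 0.2387 0.062 ]
 ends T [0.5567 0.2625 0.06  ] [0.5716 0.2193 0.06  ] S [0.554  0.2629 0.06  ] [0.5696 0.2152 0.06  ]
 yaw 18.09616542173599
 yawS 16.771008400109338
tri [0.5831 0.18   0.0558] T z60 [0.5824 0.1801 0.062 ] S [0.5762 0.1808 0.062 ]
 ends T [0.5748 0.203  0.06  ] [0.5898 0.1596 0.06  ] S [0.5719 0.2036 0.06  ] [0.5859 0.1568 0.06  ]
 yaw 17.131032627451887
 yawS 15.920964238743945
tri [0.6024 0.121  0.055 ] T z60 [0.6016 0.1214 0.062 ] S [0.5944 0.1224 0.062 ]
 ends T [0.5958 0.1433 0.06  ] [0.628  0.0947 0.06  ] S [0.592  0.1431 0.06  ] [0.6007 0.0991 0.06  ]
 yaw 22.149507766057752
 yawS 17.19622205467859
```

```bash
cat >> h.py <<'E'
from scipy.spatial.transform import Rotation as Ro
np.set_printoptions(precision=4,suppress=True)
def goal(grasp,yaw,tilt=0,ax="x"):
    """TCP pose for a grasp point; tool down at yaw, then tilted about a tool axis"""
    R=Ro.from_euler("xyz",[180,0,yaw],degrees=True)*Ro.from_euler(ax,tilt,degrees=True)
    return np.array(grasp)-R.as_matrix()[:,2]*env.grip_depth,R
def plan(g,n,start=None):
    """constant tool-frame row, repeated n times, that leads to g"""
    if start is None:
        o=env.get_obs();start=(o["tool_pos"],Ro.from_euler("xyz",o["tool_rot"],degrees=True))
    p0,R0=start;d=R0.inv()*g[1];w=d.as_rotvec()/n;r=Ro.from_rotvec(w)
    M=sum(np.linalg.matrix_power(r.as_matrix(),k) for k in range(n))
    p=np.linalg.solve(M,R0.inv().apply(g[0]-p0))
    print(n,"rows xyz",p.round(4),"rot",w.round(4));return g
E
python3 - <<'E'
from h import *
plan(goal((.606,.122,.16),107.5),18)
E
```

```text
18 rows xyz [ 0.0514 -0.0009  0.0045] rot [-0.     -0.     -0.0859]
```

>>> send_rows(xyz=[[0.0463, -0.0008, 0.004], [0.0463, -0.0008, 0.004], [0.0463, -0.0008, 0.004], [0.0463, -0.0008, 0.004], [0.0463, -0.0008, 0.004], [0.0463, -0.0008, 0.004], [0.0463, -0.0008, 0.004], [0.0463, -0.0008, 0.004], [0.0463, -0.0008, 0.004], [0.0463, -0.0008, 0.004], [0.0463, -0.0008, 0.004], [0.0463, -0.0008, 0.004], [0.0463, -0.0008, 0.004], [0.0463, -0.0008, 0.004], [0.0463, -0.0008, 0.004], [0.0463, -0.0008, 0.004], [0.0463, -0.0008, 0.004], [0.0463, -0.0008, 0.004], [0.0463, -0.0008, 0.004], [0.0463, -0.0008, 0.004]], rotation=[[0, 0, -0.0773], [0, 0, -0.0773], [0, 0, -0.0773], [0, 0, -0.0773], [0, 0, -0.0773], [0, 0, -0.0773], [0, 0, -0.0773], [0, 0, -0.0773], [0, 0, -0.0773], [0, 0, -0.0773], [0, 0, -0.0773], [0, 0, -0.0773], [0, 0, -0.0773], [0, 0, -0.0773], [0, 0, -0.0773], [0, 0, -0.0773], [0, 0, -0.0773], [0, 0, -0.0773], [0, 0, -0.0773], [0, 0, -0.0773]], jaw=[0.5, 0.5, 0.5, 0.5, 0.5, 0.5, 0.5, 0.5, 0.5, 0.5, 0.5, 0.5, 0.5, 0.5, 0.5, 0.5, 0.5, 0.5, 0.5, 0.5], newtons=20)

```text
time_s: 2.3
tool_pos: [0.6036, 0.1254, 0.3246]
tool_rot: [180.0, 0.0, 107.6]
force: [0.8, 1.1, -0.1]
grip_width: 0.0435
grasp_force: 0.0
```

>>> send_rows(xyz=[[0, 0, 0], [0, 0, 0], [0, 0, 0]], rotation=[[0, 0, 0], [0, 0, 0], [0, 0, 0]], jaw=[0.5, 0.5, 0.5])

```text
time_s: 2.6
tool_pos: [0.6043, 0.1222, 0.3246]
tool_rot: [-180.0, 0.1, 107.3]
force: [-0.7, 0.1, -0.4]
grip_width: 0.0439
grasp_force: 0.0
```

Run:
```python
from h import *
o=env.get_obs();print(o)
plan(goal((.606,.122,.052),107.5),8)
c=env.read_camera("scene");cv2.imwrite("pics/s2.png",cv2.resize(c["image"][80:260,180:420],None,fx=3,fy=3))
```

```text
{'time_s': 2.6, 'qpos': array([ 17.8809,  21.7522, -39.513 ,  92.8698,  14.5456,  70.629 ,
        -7.1444]), 'joint_velocities': array([ 0.9481, -0.0042,  0.6542, -0.1616, -0.1782, -0.0525, -0.0703]), 'effort': array([ -1.369 , -44.0124,  -8.3161, -28.9583,  -0.201 ,   0.0128,
         0.0004]), 'tool_pos': array([0.6043, 0.1222, 0.3246]), 'tool_rot': array([-179.9861,    0.0679,  107.3494]), 'force': array([-0.7247,  0.0636, -0.3812]), 'wrist_torque': array([-0.0362, -0.1182,  0.0203]), 'grasp_force': 0.0, 'grip_width': 0.04385300182449577}
8 rows xyz [-0.0001  0.0002  0.0136] rot [-0.      0.0001 -0.0003]
```

View pics/s2.png

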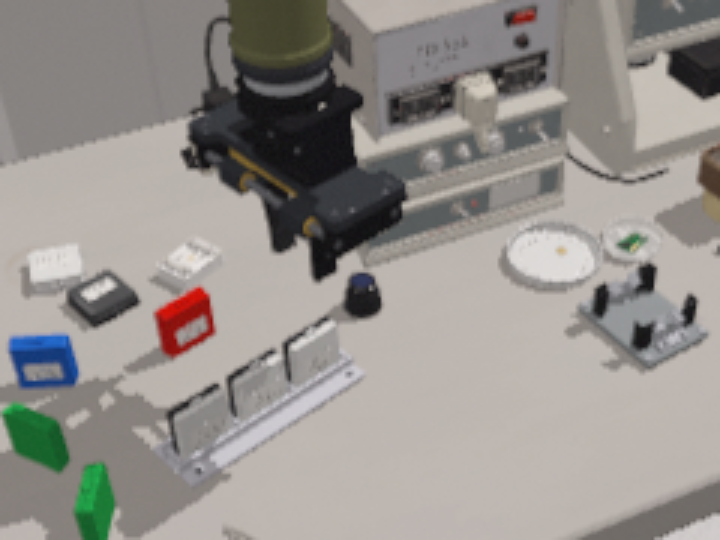

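The view shows the gripper over the right-hand box at about (310,250), with its body along the closing direction and clear. Next I descend.

>>> send_rows(xyz=[[0, 0, 0.0136], [0, 0, 0.0136], [0, 0, 0.0136], [0, 0, 0.0136], [0, 0, 0.0136], [0, 0, 0.0136], [0, 0, 0.0136], [0, 0, 0.0136], [0, 0, 0], [0, 0, 0]], rotation=[[0, 0, 0], [0, 0, 0], [0, 0, 0], [0, 0, 0], [0, 0, 0], [0, 0, 0], [0, 0, 0], [0, 0, 0], [0, 0, 0], [0, 0, 0]], jaw=[0.5, 0.5, 0.5, 0.5, 0.5, 0.5, 0.5, 0.5, 0.5, 0.5])

```text
time_s: 3.65
tool_pos: [0.6038, 0.1237, 0.2156]
tool_rot: [-180.0, -0.0, 107.5]
force: [0.3, -1.2, -0.6]
grip_width: 0.0436
grasp_force: 0.0
```

>>> send_rows(xyz=[[0, 0, 0], [0, 0, 0], [0, 0, 0], [0, 0, 0], [0, 0, 0], [0, 0, 0], [0, 0, 0]], rotation=[[0, 0, 0], [0, 0, 0], [0, 0, 0], [0, 0, 0], [0, 0, 0], [0, 0, 0], [0, 0, 0]], jaw=[0.3, 0.26, 0.23, 0.2, 0.15, 0.1, 0.1])

```text
time_s: 4.35
tool_pos: [0.6039, 0.1236, 0.2161]
tool_rot: [180.0, 0.0, 107.5]
force: [-1.0, -0.1, 1.1]
grip_width: 0.0158
grasp_force: 20.0
```

>>> send_rows(xyz=[[0, 0, -0.004], [0, 0, -0.004], [0, 0, -0.004], [0, 0, 0], [0, 0, 0], [0, 0, 0]], rotation=[[0, 0, 0], [0, 0, 0], [0, 0, 0], [0, 0, 0], [0, 0, 0], [0, 0, 0]], jaw=[0.1, 0.1, 0.1, 0.1, 0.1, 0.1])

```text
time_s: 4.95
tool_pos: [0.6038, 0.1236, 0.2278]
tool_rot: [-180.0, 0.0, 107.5]
force: [0.6, 0.6, -0.4]
grip_width: 0.0158
grasp_force: 20.0
```

```bash
cat >> h.py <<'E'
def weigh(n=20):
    F=[]
    for _ in range(n):
        env.read_camera("top");o=env.get_obs();F.append(np.r_[o["force"],o["effort"][[1,3]],o["wrist_torque"]])
    F=np.array(F);print("mean",F.mean(0),"sem",F.std(0)/n**.5,o["tool_pos"],o["grip_width"],o["time_s"])
E
python3 -c "
from h import *
weigh()"
```

```text
mean [  0.0212  -0.0758  -0.3931 -46.9955 -26.6979   0.0037  -0.1219  -0.0086] sem [0.1199 0.1227 0.1056 0.0066 0.0034 0.0084 0.0048 0.0052] [0.6039 0.1236 0.2279] 0.01588554184143768 5.95
```

Fz is about -0.4 N, roughly 40 g, so this one is empty. I put it back and move to the middle box.

>>> send_rows(xyz=[[0, 0, 0.004], [0, 0, 0.004], [0, 0, 0.004], [0, 0, 0], [0, 0, 0], [0, 0, 0], [0, 0, 0], [0, 0, 0], [0, 0, -0.015], [0, 0, -0.02], [0, 0, -0.02], [0.02, 0, 0], [0.022, 0, 0], [0.02, 0, 0], [0, 0, 0], [0, 0, 0.015], [0, 0, 0.02], [0, 0, 0.02], [0, 0, 0], [0, 0, 0]], rotation=[[0, 0, 0], [0, 0, 0], [0, 0, 0], [0, 0, 0], [0, 0, 0], [0, 0, 0], [0, 0, 0], [0, 0, 0], [0, 0, 0], [0, 0, 0], [0, 0, 0], [0, 0, 0], [0, 0, 0], [0, 0, 0], [0, 0, 0], [0, 0, 0], [0, 0, 0], [0, 0, 0], [0, 0, 0], [0, 0, 0]], jaw=[0.1, 0.1, 0.1, 0.1, 0.21, 0.3, 0.4, 0.5, 0.5, 0.5, 0.5, 0.5, 0.5, 0.5, 0.5, 0.5, 0.5, 0.5, 0.5, 0.5])

```text
time_s: 7.95
tool_pos: [0.5855, 0.1814, 0.2153]
tool_rot: [-179.9, 0.0, 107.4]
force: [0.5, 0.1, -0.4]
grip_width: 0.0434
grasp_force: 0.0
```

>>> send_rows(xyz=[[0, 0, 0], [0, 0, 0], [0, 0, 0], [0, 0, 0], [0, 0, 0], [0, 0, 0], [0, 0, 0], [0, 0, -0.004], [0, 0, -0.004], [0, 0, -0.004], [0, 0, 0], [0, 0, 0], [0, 0, 0]], rotation=[[0, 0, 0], [0, 0, 0], [0, 0, 0], [0, 0, 0], [0, 0, 0], [0, 0, 0], [0, 0, 0], [0, 0, 0], [0, 0, 0], [0, 0, 0], [0, 0, 0], [0, 0, 0], [0, 0, 0]], jaw=[0.3, 0.26, 0.23, 0.2, 0.15, 0.1, 0.1, 0.1, 0.1, 0.1, 0.1, 0.1, 0.1])

```text
time_s: 9.25
tool_pos: [0.5851, 0.1827, 0.2277]
tool_rot: [-180.0, 0.0, 107.5]
force: [-0.0, -0.8, -3.1]
grip_width: 0.0158
grasp_force: 20.0
```

```bash
python3 -c "
from h import *
weigh(12)
c=env.read_camera('scene');cv2.imwrite('pics/s3.png',cv2.resize(c['image'][80:260,180:420],None,fx=3,fy=3))"
```

```text
mean [ -0.0197  -0.2013  -3.0027 -47.7849 -27.6463   0.0229  -0.1216   0.0038] sem [0.1553 0.1051 0.1096 0.0095 0.0058 0.0053 0.0119 0.0063] [0.5852 0.1828 0.2279] 0.015673929120547943 9.85
```

Fz is -3.0 N, about 300 g, so the middle box is the loaded one. I lift it and plan the lay-down spot on the free bench between rack and holder.

>>> send_rows(xyz=[[0, 0, -0.01], [0, 0, -0.02], [0, 0, -0.02], [0, 0, -0.02], [0, 0, -0.02], [0, 0, -0.01]], rotation=[[0, 0, 0], [0, 0, 0], [0, 0, 0], [0, 0, 0], [0, 0, 0], [0, 0, 0]], jaw=[0.1, 0.1, 0.1, 0.1, 0.1, 0.1], newtons=30)

```text
time_s: 10.5
tool_pos: [0.5857, 0.1833, 0.3308]
tool_rot: [179.8, 0.0, 107.5]
force: [1.0, 0.3, -3.5]
grip_width: 0.0159
grasp_force: 30.0
```

Run:
```python
from h import *
T=env.read_camera("top")
print("loupe",ray(T,(313,172),.02),"petri",ray(T,(382,181),.01))
print(env.get_obs()["tool_pos"])
plan(goal((.4873,.02,.11),90,26),14)
```

```text
loupe [0.6762 0.0417 0.02  ] petri [ 0.6567 -0.1573  0.01  ]
[0.5859 0.1834 0.3316]
14 rows xyz [-0.0114 -0.0027  0.0059] rot [0.0325 0.0049 0.0214]
```

>>> send_rows(xyz=[[-0.0114, -0.0027, 0.0059], [-0.0114, -0.0027, 0.0059], [-0.0114, -0.0027, 0.0059], [-0.0114, -0.0027, 0.0059], [-0.0114, -0.0027, 0.0059], [-0.0114, -0.0027, 0.0059], [-0.0114, -0.0027, 0.0059], [-0.0114, -0.0027, 0.0059], [-0.0114, -0.0027, 0.0059], [-0.0114, -0.0027, 0.0059], [-0.0114, -0.0027, 0.0059], [-0.0114, -0.0027, 0.0059], [-0.0114, -0.0027, 0.0059], [-0.0114, -0.0027, 0.0059], [0, 0, 0], [0, 0, 0]], rotation=[[0.0325, 0.0049, 0.0214], [0.0325, 0.0049, 0.0214], [0.0325, 0.0049, 0.0214], [0.0325, 0.0049, 0.0214], [0.0325, 0.0049, 0.0214], [0.0325, 0.0049, 0.0214], [0.0325, 0.0049, 0.0214], [0.0325, 0.0049, 0.0214], [0.0325, 0.0049, 0.0214], [0.0325, 0.0049, 0.0214], [0.0325, 0.0049, 0.0214], [0.0325, 0.0049, 0.0214], [0.0325, 0.0049, 0.0214], [0.0325, 0.0049, 0.0214], [0, 0, 0], [0, 0, 0]], jaw=[0.1, 0.1, 0.1, 0.1, 0.1, 0.1, 0.1, 0.1, 0.1, 0.1, 0.1, 0.1, 0.1, 0.1, 0.1, 0.1])

```text
time_s: 12.15
tool_pos: [0.5579, 0.0187, 0.254]
tool_rot: [-153.7, 0.0, 90.0]
force: [0.2, 0.6, -3.3]
grip_width: 0.0153
grasp_force: 30.0
```

Run:
```python
from h import *
o=env.get_obs();print(o["tool_pos"],o["tool_rot"],o["qpos"],o["grip_width"])
plan(goal((.4873,.02,.046),90,26),8)
c=env.read_camera('scene');cv2.imwrite('pics/s4.png',cv2.resize(c['image'][80:260,180:420],None,fx=3,fy=3))
```

```text
[0.5579 0.0187 0.254 ] [-153.7486    0.0451   89.9886] [ 21.7274  28.4865 -33.0793  94.0787  10.036   87.9145 -14.303 ] 0.015321152155301356
8 rows xyz [0.0002 0.0035 0.0068] rot [-0.0005  0.0001 -0.0001]
```

View pics/s4.png

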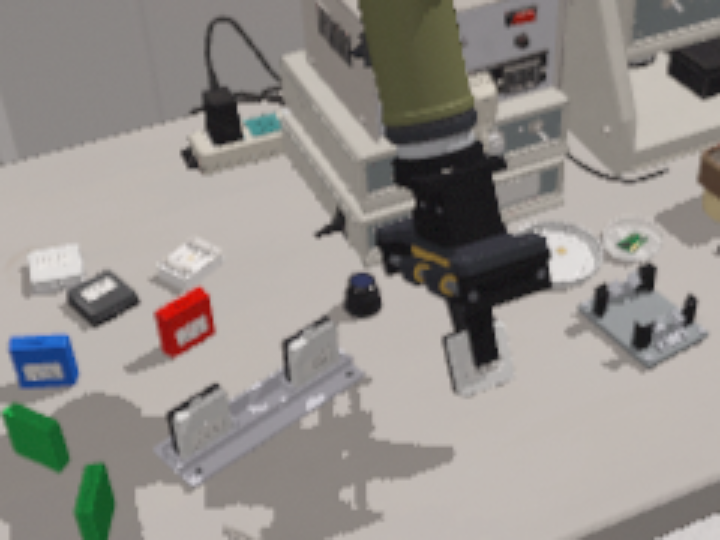

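The picture shows the box held and tilted, lid towards the robot, at (478,360). The two empties are still standing at (200,420) and (312,350). Next I lower it until the edge touches.

>>> send_rows(xyz=[[0, 0.0035, 0.0068], [0, 0.0035, 0.0068], [0, 0.0035, 0.0068], [0, 0.0035, 0.0068], [0, 0.0035, 0.0068], [0, 0.0035, 0.0068], [0, 0.0035, 0.0068], [0, 0.0035, 0.0068], [0, 0, 0], [0, 0, 0]], rotation=[[0, 0, 0], [0, 0, 0], [0, 0, 0], [0, 0, 0], [0, 0, 0], [0, 0, 0], [0, 0, 0], [0, 0, 0], [0, 0, 0], [0, 0, 0]], jaw=[0.1, 0.1, 0.1, 0.1, 0.1, 0.1, 0.1, 0.1, 0.1, 0.1])

```text
time_s: 13.2
tool_pos: [0.5589, 0.0187, 0.1928]
tool_rot: [-153.7, 0.1, 90.0]
force: [0.9, -0.3, -2.5]
grip_width: 0.0157
grasp_force: 30.0
```

>>> send_rows(xyz=[[0, 0.0004, 0.0009], [0, 0.0004, 0.0009], [0, 0, 0], [0, 0, 0]], rotation=[[0, 0, 0], [0, 0, 0], [0, 0, 0], [0, 0, 0]], jaw=[0.1, 0.1, 0.1, 0.1])

```text
time_s: 13.6
tool_pos: [0.5588, 0.0187, 0.1911]
tool_rot: [-153.7, 0.1, 90.0]
force: [0.1, 0.3, -2.5]
grip_width: 0.0157
grasp_force: 30.0
```

>>> send_rows(xyz=[[0, 0.0004, 0.0009], [0, 0.0003, 0.0006], [0, 0, 0], [0, 0, 0]], rotation=[[0, 0, 0], [0, 0, 0], [0, 0, 0], [0, 0, 0]], jaw=[0.1, 0.1, 0.1, 0.1])

```text
time_s: 14.0
tool_pos: [0.5589, 0.0187, 0.1898]
tool_rot: [-153.7, 0.1, 90.0]
force: [0.7, -0.0, 2.6]
grip_width: 0.0154
grasp_force: 30.0
```

Contact is made at +5 N. I open gradually so the box leans on the far finger and is let down, lifting a little as I go.

>>> send_rows(xyz=[[0, 0, 0], [0, 0, 0], [0, 0, 0], [0, 0, 0], [0, -0.0004, -0.0009], [0, -0.0004, -0.0009], [0, -0.0004, -0.0009], [0, -0.0004, -0.0009], [0, -0.0004, -0.0009], [0, -0.0004, -0.0009], [0, -0.0004, -0.0009], [0, -0.0004, -0.0009], [0, 0, 0], [0, 0, 0]], rotation=[[0, 0, 0], [0, 0, 0], [0, 0, 0], [0, 0, 0], [0, 0, 0], [0, 0, 0], [0, 0, 0], [0, 0, 0], [0, 0, 0], [0, 0, 0], [0, 0, 0], [0, 0, 0], [0, 0, 0], [0, 0, 0]], jaw=[0.2, 0.25, 0.3, 0.35, 0.4, 0.46, 0.52, 0.58, 0.64, 0.7, 0.76, 0.82, 0.88, 0.92])

```text
time_s: 15.4
tool_pos: [0.5591, 0.0187, 0.1971]
tool_rot: [-153.7, 0.1, 90.0]
force: [-0.1, 0.2, -0.6]
grip_width: 0.0767
grasp_force: 0.4
```

Run:
```python
from h import *
o=env.get_obs();print(o["tool_pos"],o["tool_rot"],o["force"],o["grip_width"])
f=lambda n,y,x,k:cv2.resize(env.read_camera(n)['image'][y:y+100,x:x+130],None,fx=k,fy=k)
cv2.imwrite('pics/s5.png',np.vstack([f('scene',150,280,3),f('top',150,265,3)[:280]]))
```

```text
[0.5591 0.0187 0.1971] [-153.7411    0.0782   90.0157] [-0.1205  0.2383 -0.6143] 0.07666421694551016
```

View pics/s5.png

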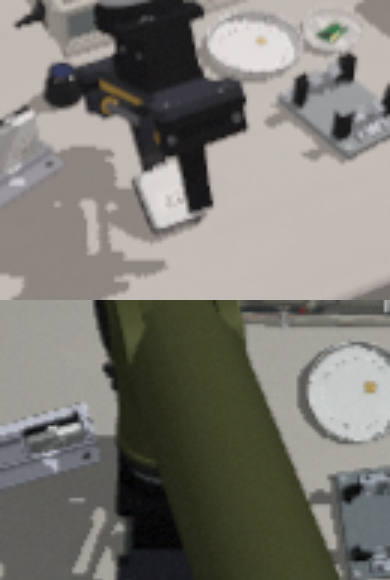

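The box leans lid-up at a low angle on the far finger, at (170,195). I slide that finger outward from under it, then rise.

>>> send_rows(xyz=[[0, 0.0036, -0.0018], [0, 0.0036, -0.0018], [0, 0.0036, -0.0018], [0, 0.0036, -0.0018], [0, 0.0036, -0.0018], [0, 0.0036, -0.0018], [0, 0.0036, -0.0018], [0, 0, 0], [0, -0.0044, -0.009], [0, -0.0088, -0.018], [0, -0.0088, -0.018], [0, -0.0088, -0.018], [0, -0.0088, -0.018]], rotation=[[0, 0, 0], [0, 0, 0], [0, 0, 0], [0, 0, 0], [0, 0, 0], [0, 0, 0], [0, 0, 0], [0, 0, 0], [0, 0, 0], [0, 0, 0], [0, 0, 0], [0, 0, 0], [0, 0, 0]], jaw=[0.92, 0.92, 0.92, 0.92, 0.92, 0.92, 0.92, 0.92, 0.92, 0.92, 0.92, 0.92, 0.92])

```text
time_s: 16.8
tool_pos: [0.5874, 0.019, 0.2891]
tool_rot: [-153.8, 0.1, 90.0]
force: [-0.7, 0.6, 0.6]
grip_width: 0.0798
grasp_force: 0.0
```

Run:
```python
from h import *
o=env.get_obs();print(o["tool_pos"],o["tool_rot"],o["force"],o["grip_width"])
S=env.read_camera('scene');T=env.read_camera('top')
cv2.imwrite('pics/s6.png',np.vstack([cv2.resize(S['image'][150:230,280:410],None,fx=4,fy=4),cv2.resize(T['image'][170:240,265:395],None,fx=4,fy=4)])[:600])
```

```text
[0.5874 0.019  0.2891] [-153.7552    0.0846   90.0311] [-0.6737  0.5536  0.6433] 0.0798318854050758
```

View pics/s6.png

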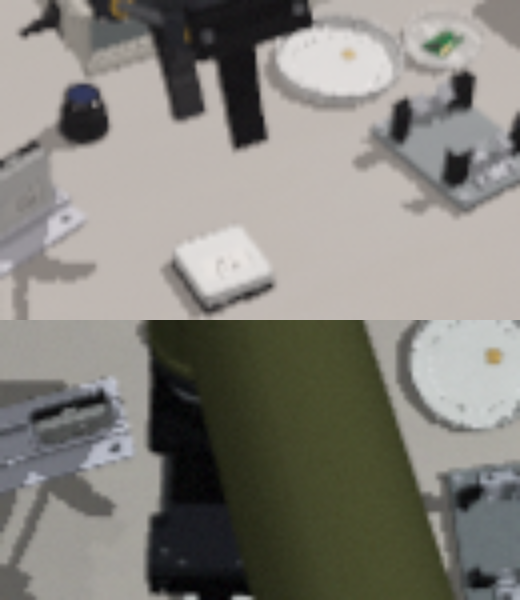

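The box lies flat, lid up, at (222,268) in the crop. I localise its lid at z = 16 mm.

```bash
cat >> h.py <<'E'
def lid(c,roi,z,thr=150):
    x,y,w,h=roi;im=c["image"][y:y+h,x:x+w].astype(int)
    m=((im.min(2)>thr)).astype(np.uint8)
    n,L,st,ce=cv2.connectedComponentsWithStats(m)
    i=1+st[1:,4].argmax();ct=max(cv2.findContours((L==i).astype(np.uint8),0,1)[0],key=cv2.contourArea)
    W=np.array([ray(c,p[0]+[x,y],z)[:2] for p in ct])
    r=cv2.minAreaRect((W*1000).astype(np.float32));print("px",ce[i]+[x,y],"area",st[i,4],"rect mm",r,"mean",ray(c,ce[i]+[x,y],z))
E
python3 - <<'E'
from h import *
S=env.read_camera('scene')
for t in(185,200,215): lid(S,(315,200,40,30),.016,t)
h=S["image"][200:230,318:354].min(2);print(h[4:30:2,::2])
E
```

```text
px [335.4216 214.2687] area 268 rect mm ((497.4741516113281, 16.730030059814453), (51.61406326293945, 51.41429138183594), 89.30503845214844) mean [0.4969 0.0171 0.016 ]
px [335.3476 214.4077] area 233 rect mm ((497.5216369628906, 17.321147918701172), (49.47433090209961, 49.09286880493164), 87.78289031982422) mean [0.4966 0.0176 0.016 ]
px [335.1405 214.2054] area 185 rect mm ((496.8959655761719, 17.341678619384766), (46.06884765625, 43.6303825378418), 88.45537567138672) mean [0.4975 0.0177 0.016 ]
[[179 179 179 179 179 179 179 179 178 179 178 178 178 179 178 178 179 179]
 [179 179 179 179 178 178 178 178 177 181 192 189 179 178 178 181 181 180]
 [179 178 179 180 178 178 170 200 208 220 219 222 183 178 178 179 180 179]
 [178 178 178 172 197 201 221 219 219 219 220 221 213 180 179 179 177 179]
 [178 178 178 212 218 219 219 219 219 220 222 223 218 205 179 179 178 178]
 [179 178 172 162 217 219 219 221 213 220 221 223 209 219 192 179 179 178]
 [179 166 117 125 195 218 220 222 198 214 183 219 219 219 217 181 178 178]
 [179 158 126  75 136 211 219 223 208 225 219 219 219 210 200 170 179 179]
 [179 178 132 126  71 153 218 218 218 219 219 204 177 146 133 140 180 180]
 [179 178 178 127 109 103 190 217 206 177 149 140 110  77  72 161 180 181]
 [179 179 178 158 127  80 126 138 143 135  85  73  84 144 180 180 181 179]
 [178 178 178 178 133 127  56 114  60 103 147 180 180 180 181 180 179 179]
 [179 179 179 181 180 127 143 102 152 177 180 179 181 181 181 178 180 179]]
```

Run:
```python
from h import *
plan(goal((.5015,.0176,.12),0),16)
```

```text
16 rows xyz [-0.004  -0.0041  0.0017] rot [-0.0222  0.0224  0.0963]
```

>>> send_rows(xyz=[[-0.004, -0.0041, 0.0017], [-0.004, -0.0041, 0.0017], [-0.004, -0.0041, 0.0017], [-0.004, -0.0041, 0.0017], [-0.004, -0.0041, 0.0017], [-0.004, -0.0041, 0.0017], [-0.004, -0.0041, 0.0017], [-0.004, -0.0041, 0.0017], [-0.004, -0.0041, 0.0017], [-0.004, -0.0041, 0.0017], [-0.004, -0.0041, 0.0017], [-0.004, -0.0041, 0.0017], [-0.004, -0.0041, 0.0017], [-0.004, -0.0041, 0.0017], [-0.004, -0.0041, 0.0017], [-0.004, -0.0041, 0.0017], [0, 0, 0], [0, 0, 0], [0, 0, 0]], rotation=[[-0.0222, 0.0224, 0.0963], [-0.0222, 0.0224, 0.0963], [-0.0222, 0.0224, 0.0963], [-0.0222, 0.0224, 0.0963], [-0.0222, 0.0224, 0.0963], [-0.0222, 0.0224, 0.0963], [-0.0222, 0.0224, 0.0963], [-0.0222, 0.0224, 0.0963], [-0.0222, 0.0224, 0.0963], [-0.0222, 0.0224, 0.0963], [-0.0222, 0.0224, 0.0963], [-0.0222, 0.0224, 0.0963], [-0.0222, 0.0224, 0.0963], [-0.0222, 0.0224, 0.0963], [-0.0222, 0.0224, 0.0963], [-0.0222, 0.0224, 0.0963], [0, 0, 0], [0, 0, 0], [0, 0, 0]], jaw=[1, 1, 1, 1, 1, 1, 1, 1, 1, 1, 1, 1, 1, 1, 1, 1, 1, 1, 1])

```text
time_s: 18.85
tool_pos: [0.5017, 0.0171, 0.281]
tool_rot: [-179.9, 0.2, 0.1]
force: [0.1, -0.1, 0.3]
grip_width: 0.0873
grasp_force: 0.0
```

Run:
```python
from h import *
o=env.get_obs();print(o["tool_pos"],o["tool_rot"],o["qpos"],o["time_s"])
plan(goal((.5015,.0176,.022),0),8)
```

```text
[0.5017 0.0171 0.281 ] [-179.9387    0.2342    0.0755] [ 16.9323   7.6067 -23.2331 111.5913   3.3033  61.6791 -97.6225] 18.85
8 rows xyz [ 0.     -0.0001  0.0119] rot [-0.0001  0.0005  0.0002]
```

>>> send_rows(xyz=[[0, 0, 0.012], [0, 0, 0.015], [0, 0, 0.015], [0, 0, 0.015], [0, 0, 0.015], [0, 0, 0.012], [0, 0, 0.008], [0, 0, 0.003], [0, 0, 0], [0, 0, 0], [0, 0, 0]], rotation=[[0, 0, 0], [0, 0, 0], [0, 0, 0], [0, 0, 0], [0, 0, 0], [0, 0, 0], [0, 0, 0], [0, 0, 0], [0, 0, 0], [0, 0, 0], [0, 0, 0]], jaw=[1, 1, 1, 1, 1, 1, 1, 1, 1, 1, 1])

```text
time_s: 19.95
tool_pos: [0.5016, 0.0176, 0.1868]
tool_rot: [-180.0, 0.1, 0.0]
force: [0.2, -0.1, 0.2]
grip_width: 0.087
grasp_force: 0.0
```

>>> send_rows(xyz=[[0, 0, 0], [0, 0, 0], [0, 0, 0], [0, 0, 0], [0, 0, 0], [0, 0, 0], [0, 0, 0], [0, 0, 0]], rotation=[[0, 0, 0], [0, 0, 0], [0, 0, 0], [0, 0, 0], [0, 0, 0], [0, 0, 0], [0, 0, 0], [0, 0, 0]], jaw=[0.85, 0.75, 0.68, 0.63, 0.55, 0.5, 0.5, 0.5], newtons=40)

```text
time_s: 20.75
tool_pos: [0.5013, 0.0176, 0.1862]
tool_rot: [-180.0, 0.2, 0.0]
force: [0.1, -0.1, 0.8]
grip_width: 0.0539
grasp_force: 40.0
```

>>> send_rows(xyz=[[0, 0, -0.008], [0, 0, -0.015], [0, 0, -0.02], [0, 0, -0.02], [0, 0, -0.007], [0, 0, 0], [0, 0, 0]], rotation=[[0, 0, 0], [0, 0, 0], [0, 0, 0], [0, 0, 0], [0, 0, 0], [0, 0, 0], [0, 0, 0]], jaw=[0.5, 0.5, 0.5, 0.5, 0.5, 0.5, 0.5])

```text
time_s: 21.45
tool_pos: [0.501, 0.0173, 0.2554]
tool_rot: [-180.0, 0.3, 0.0]
force: [-0.5, -0.3, -3.7]
grip_width: 0.0539
grasp_force: 40.0
```

Run:
```python
from h import *
o=env.get_obs();print(o["tool_pos"],o["force"],o["grip_width"])
plan(goal((.533,-.187,.2512-.1635),8),14)
```

```text
[0.501  0.0173 0.2554] [-0.4886 -0.3483 -3.6748] 0.05391857320328
14 rows xyz [0.0013 0.0147 0.0003] rot [-0.0001  0.0003 -0.01  ]
```

>>> send_rows(xyz=[[0.0013, 0.0147, 0.0003], [0.0013, 0.0147, 0.0003], [0.0013, 0.0147, 0.0003], [0.0013, 0.0147, 0.0003], [0.0013, 0.0147, 0.0003], [0.0013, 0.0147, 0.0003], [0.0013, 0.0147, 0.0003], [0.0013, 0.0147, 0.0003], [0.0013, 0.0147, 0.0003], [0.0013, 0.0147, 0.0003], [0.0013, 0.0147, 0.0003], [0.0013, 0.0147, 0.0003], [0.0013, 0.0147, 0.0003], [0.0013, 0.0147, 0.0003], [0, 0, 0], [0, 0, 0], [0, 0, 0]], rotation=[[0, 0.0003, -0.01], [0, 0.0003, -0.01], [0, 0.0003, -0.01], [0, 0.0003, -0.01], [0, 0.0003, -0.01], [0, 0.0003, -0.01], [0, 0.0003, -0.01], [0, 0.0003, -0.01], [0, 0.0003, -0.01], [0, 0.0003, -0.01], [0, 0.0003, -0.01], [0, 0.0003, -0.01], [0, 0.0003, -0.01], [0, 0.0003, -0.01], [0, 0, 0], [0, 0, 0], [0, 0, 0]], jaw=[0.5, 0.5, 0.5, 0.5, 0.5, 0.5, 0.5, 0.5, 0.5, 0.5, 0.5, 0.5, 0.5, 0.5, 0.5, 0.5, 0.5])

```text
time_s: 23.15
tool_pos: [0.5328, -0.1852, 0.2511]
tool_rot: [-179.9, 0.0, 8.1]
force: [-0.8, -0.0, -2.5]
grip_width: 0.0535
grasp_force: 40.0
```

Run:
```python
from h import *
o=env.get_obs();print(o["tool_pos"],o["tool_rot"],o["force"],o["grip_width"])
S=env.read_camera('scene');T=env.read_camera('top');cv2.imwrite('pics/Sf.png',S['image']);cv2.imwrite('pics/Tf.png',T['image'])
cv2.imwrite('pics/s7.png',np.vstack([cv2.resize(S['image'][150:215,350:440],None,fx=5,fy=5,interpolation=2),cv2.resize(T['image'][195:250,350:440],None,fx=5,fy=5,interpolation=2)]))
```

```text
[ 0.5328 -0.1852  0.2511] [-179.8712    0.0121    8.102 ] [-0.8072 -0.0281 -2.5125] 0.053544267949625336
```

View pics/s7.png

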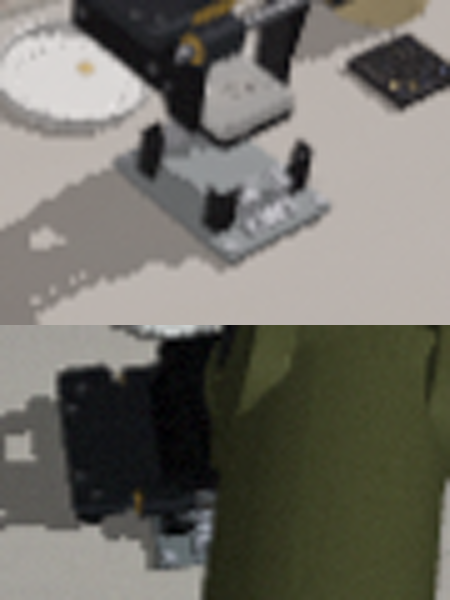

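The picture shows the box held lid up over the holder, front edge from crop (218,145) to (293,110). I compare projected and seen corners for the box and the holder in the same view.

Run:
```python
from h import *
S=env.read_camera('scene');T=env.read_camera('top')
rz=lambda a:Ro.from_euler("z",a,degrees=True).as_matrix()
def P(c,ctr,yaw,pts,off,k):
    for p in pts: print(p,(( proj(c,np.array(ctr)+rz(yaw)@np.array(p))-off+.5)*k).round(0))
print("box (scene crop px)");P(S,(.5328,-.1852,0),8,[(-.027,.027,.065),(-.027,-.027,.065),(-.027,.027,.081),(-.027,-.027,.081)],(350,150),5)
print("holder plate");P(S,(.533,-.187,0),8,[(-.052,.039,.01),(-.052,-.039,.01),(.052,.039,.01),(-.052,.039,0)],(350,150),5)
print("post corner-ish outer");P(S,(.533,-.187,0),8,[(-.0285,.0285,.04),(-.0285,-.0285,.04),(.0285,.0285,.04)],(350,150),5)
print("top0 crop: plate");P(T,(.533,-.187,0),8,[(-.052,.039,.01),(-.052,-.039,.01),(.052,.039,.01),(.052,-.039,.01)],(360,195),4)
# top-view holder rectangle by grey mask
im=cv2.imread("pics/top0.png");roi=im[195:255,365:420];hsv=cv2.cvtColor(roi,cv2.COLOR_BGR2HSV)
r=roi.astype(int);m=((r[...,0]>=r[...,2]-2)).astype(np.uint8)
m=cv2.morphologyEx(m,cv2.MORPH_CLOSE,np.ones((5,5)));n,L,st,ce=cv2.connectedComponentsWithStats(m)
i=1+st[1:,4].argmax();ct=max(cv2.findContours((L==i).astype(np.uint8),0,1)[0],key=cv2.contourArea)
W=np.array([ray(T,p[0]+[365,195],.008)[:2]*1000 for p in ct],np.float32);print(st[i],cv2.minAreaRect(W))
```

```text
box (scene crop px)
(-0.027, 0.027, 0.065) [218. 149.]
(-0.027, -0.027, 0.065) [292. 113.]
(-0.027, 0.027, 0.081) [221. 127.]
(-0.027, -0.027, 0.081) [296.  91.]
holder plate
(-0.052, 0.039, 0.01) [224. 255.]
(-0.052, -0.039, 0.01) [328. 201.]
(0.052, 0.039, 0.01) [106. 154.]
(-0.052, 0.039, 0) [222. 268.]
post corner-ish outer
(-0.0285, 0.0285, 0.04) [216. 185.]
(-0.0285, -0.0285, 0.04) [293. 146.]
(0.0285, 0.0285, 0.04) [149. 129.]
top0 crop: plate
(-0.052, 0.039, 0.01) [ 87. 196.]
(-0.052, -0.039, 0.01) [197. 184.]
(0.052, 0.039, 0.01) [67. 52.]
(0.052, -0.039, 0.01) [175.  39.]
[   8    9   36   40 1074] ((532.985107421875, -182.47442626953125), (104.99352264404297, 93.49799346923828), 9.013401985168457)
```

Run:
```python
import cv2,numpy as np
for n in("pics/Sf.png","pics/scene0.png"):
    g=cv2.cvtColor(cv2.imread(n),cv2.COLOR_BGR2GRAY)[160:206,370:420]
    print(n,"cols 370..419")
    for i,r in enumerate(g): print(160+i," ".join("%2d"%(v//4) for v in r))
```

```text
pics/Sf.png cols 370..419
160 45 35 17  4  5  4  5  4  4  4  5  6  5  4  4 19 32 28 19 22 18 10  7  8  8  8 16 18 33 47 39 19  8  7  8  7  7  5  7 29 32 32 32 32 31 32 37 44 45 45
161 53 50 37 20  7  5  5  4  5  5  5  5  4  5  6 21 20 18 18 23 17  9  8  8 16 18 30 33 40 43 35 17  7  7  7  8  7  6 24 30 31 37 33 37 38 38 44 45 45 40
162 53 53 50 44 25  8  5  5  4  6  9  6  4  5  7 15 13  9 16 22 15  9 16 27 32 32 38 40 40 42 36 18  7  8  8  7  6  4 34 38 38 44 40 44 45 45 45 45 45 27
163 53 53 54 54 45 29 11  5  5  9 14  8  5  5  5  6  5  4  6  7  8 11 30 39 40 40 40 40 40 40 41 32 20 10  7  6  6  5 37 44 45 45 45 45 45 45 45 42 41 24
164 53 54 54 54 54 48 31 12  5  7 12  9  4  5  4  6  5  4  4  4  6 19 37 40 40 40 40 40 40 40 39 40 34 25 13  7  6 10 42 45 45 45 45 45 45 45 45 40 33 27
165 54 54 54 54 54 54 47 36 16  5  6  5  4  4  4  4  5  5  4  5  5 26 38 39 40 40 40 41 41 41 39 39 40 37 26 13  5 15 42 45 45 45 45 45 45 45 45 45 40 38
166 53 54 54 54 54 52 53 50 35 16  6  4  6 10  6  5  5  5  4  5  6 33 39 40 40 38 38 39 40 37 38 38 39 38 36 31 19 20 42 45 45 45 45 45 45 45 45 45 45
[... 12423 characters left out ...]
 29 27 23 24 28 25 21 32 35 41 42 42 42 42 42 42 42 42 42 42 42 42 42 42 42 42 42 42
202 42 42 42 42 42 42 42 42 42 42 42 37 36 31 30 29 35 42 42 42 37 36 31 29 27 24 21 26 32 41 42 42 42 42 42 42 42 42 42 42 42 42 42 42 42 42 42 42 42 42
203 42 42 42 42 42 42 42 42 42 42 42 42 42 37 36 36 41 42 42 42 42 42 37 31 29 34 33 35 41 42 42 42 42 42 42 42 42 42 42 42 42 42 42 42 42 42 42 42 42 42
204 42 42 42 42 42 42 42 42 42 42 42 42 42 42 42 42 42 42 42 42 42 42 42 37 36 41 42 42 42 42 42 42 42 42 42 42 42 42 42 42 42 42 42 42 42 42 42 42 42 42
205 42 42 42 42 42 42 42 42 42 42 42 42 42 42 42 42 42 42 42 42 42 42 42 42 42 42 42 42 42 42 42 42 42 42 42 42 42 42 42 42 42 42 42 42 42 42 42 42 42 42
```

The scene-relative corner readings put the holder about 3 mm further to -y than the box is now, with x nearly right. I shift that much and descend with force feedback.

>>> send_rows(xyz=[[-0.0004, 0.0017, 0], [-0.0004, 0.0016, 0], [0, 0, 0.007], [0, 0, 0.008], [0, 0, 0.005], [0, 0, 0], [0, 0, 0], [0, 0, 0]], rotation=[[0, 0, 0], [0, 0, 0], [0, 0, 0], [0, 0, 0], [0, 0, 0], [0, 0, 0], [0, 0, 0], [0, 0, 0]], jaw=[0.5, 0.5, 0.5, 0.5, 0.5, 0.5, 0.5, 0.5])

```text
time_s: 24.15
tool_pos: [0.5329, -0.1899, 0.2319]
tool_rot: [-180.0, -0.1, 8.0]
force: [-0.3, 0.1, -2.3]
grip_width: 0.0537
grasp_force: 40.0
```

>>> send_rows(xyz=[[0, 0, 0.002], [0, 0, 0.002], [0, 0, 0.001], [0, 0, 0], [0, 0, 0]], rotation=[[0, 0, 0], [0, 0, 0], [0, 0, 0], [0, 0, 0], [0, 0, 0]], jaw=[0.5, 0.5, 0.5, 0.5, 0.5])

```text
time_s: 24.65
tool_pos: [0.5327, -0.1899, 0.2267]
tool_rot: [-179.9, -0.0, 8.0]
force: [0.7, 0.3, -3.7]
grip_width: 0.0535
grasp_force: 40.0
```

>>> send_rows(xyz=[[0, -0.0008, 0], [0, 0, 0.001], [0, 0, 0.001], [0, 0, 0.001], [0, 0, 0], [0, 0, 0]], rotation=[[0, 0, 0], [0, 0, 0], [0, 0, 0], [0, 0, 0], [0, 0, 0], [0, 0, 0]], jaw=[0.5, 0.5, 0.5, 0.5, 0.5, 0.5])

```text
time_s: 25.25
tool_pos: [0.5326, -0.1891, 0.2237]
tool_rot: [-179.9, -0.0, 8.0]
force: [1.2, 0.1, -4.3]
grip_width: 0.0538
grasp_force: 40.0
```

It is in between the posts without contact. I continue down.

>>> send_rows(xyz=[[0, 0, 0.0015], [0, 0, 0.0015], [0, 0, 0.0015], [0, 0, 0.001], [0, 0, 0], [0, 0, 0]], rotation=[[0, 0, 0], [0, 0, 0], [0, 0, 0], [0, 0, 0], [0, 0, 0], [0, 0, 0]], jaw=[0.5, 0.5, 0.5, 0.5, 0.5, 0.5])

```text
time_s: 25.85
tool_pos: [0.5328, -0.189, 0.2183]
tool_rot: [-180.0, -0.1, 8.0]
force: [0.1, -0.0, -3.1]
grip_width: 0.0533
grasp_force: 40.0
```

>>> send_rows(xyz=[[0, 0, 0.001], [0, 0, 0.001], [0, 0, 0.001], [0, 0, 0], [0, 0, 0]], rotation=[[0, 0, 0], [0, 0, 0], [0, 0, 0], [0, 0, 0], [0, 0, 0]], jaw=[0.5, 0.5, 0.5, 0.5, 0.5])

```text
time_s: 26.35
tool_pos: [0.5329, -0.1892, 0.2157]
tool_rot: [-180.0, -0.1, 8.0]
force: [0.3, -0.4, 2.7]
grip_width: 0.0536
grasp_force: 40.0
```

It rests on the clips at the expected height with almost no side force. I press down with a firmer grip.

>>> send_rows(xyz=[[0, 0, 0], [0, 0, 0], [0, 0, 0.002], [0, 0, 0.002], [0, 0, 0.002], [0, 0, 0.002], [0, 0, 0]], rotation=[[0, 0, 0], [0, 0, 0], [0, 0, 0], [0, 0, 0], [0, 0, 0], [0, 0, 0], [0, 0, 0]], jaw=[0.5, 0.5, 0.5, 0.5, 0.5, 0.5, 0.5], newtons=60)

```text
time_s: 27.05
tool_pos: [0.5322, -0.1889, 0.2062]
tool_rot: [-179.9, 0.0, 8.0]
force: [0.6, 0.3, -4.3]
grip_width: 0.053
grasp_force: 60.0
```

>>> send_rows(xyz=[[0, 0, 0.002], [0, 0, 0.002], [0, 0, 0.002], [0, 0, 0]], rotation=[[0, 0, 0], [0, 0, 0], [0, 0, 0], [0, 0, 0]], jaw=[0.5, 0.5, 0.5, 0.5])

```text
time_s: 27.45
tool_pos: [0.5324, -0.1891, 0.2008]
tool_rot: [-179.9, -0.0, 8.0]
force: [1.0, 0.8, -3.0]
grip_width: 0.0533
grasp_force: 60.0
```

>>> send_rows(xyz=[[0, 0, 0.0015], [0, 0, 0.0015], [0, 0, 0.001], [0, 0, 0.001], [0, 0, 0], [0, 0, 0]], rotation=[[0, 0, 0], [0, 0, 0], [0, 0, 0], [0, 0, 0], [0, 0, 0], [0, 0, 0]], jaw=[0.5, 0.5, 0.5, 0.5, 0.5, 0.5])

```text
time_s: 28.05
tool_pos: [0.5325, -0.1891, 0.1962]
tool_rot: [-179.9, -0.0, 8.0]
force: [-1.3, -0.3, -1.0]
grip_width: 0.0533
grasp_force: 60.0
```

Nearly home, with the bottom at about 10 mm. I press a little further to get firm contact.

>>> send_rows(xyz=[[0, 0, 0.001], [0, 0, 0.001], [0, 0, 0], [0, 0, 0]], rotation=[[0, 0, 0], [0, 0, 0], [0, 0, 0], [0, 0, 0]], jaw=[0.5, 0.5, 0.5, 0.5])

```text
time_s: 28.45
tool_pos: [0.5326, -0.189, 0.1962]
tool_rot: [-180.0, -0.0, 8.0]
force: [-5.9, 1.5, 13.8]
grip_width: 0.0532
grasp_force: 60.0
```

Firm bottoming at 14 N with the bottom at 10 mm. I relieve, open and retreat.

>>> send_rows(xyz=[[0, 0, -0.001], [0, 0, -0.0008], [0, 0, 0], [0, 0, 0], [0, 0, 0], [0, 0, 0], [0, 0, -0.005], [0, 0, -0.015], [0, 0, -0.03], [0, 0, -0.03], [0, 0, -0.03], [0, 0, -0.03], [-0.02, -0.02, -0.03], [-0.02, -0.04, 0], [-0.02, -0.04, 0], [-0.01, -0.04, 0], [0, -0.04, 0], [0, -0.02, 0]], rotation=[[0, 0, 0], [0, 0, 0], [0, 0, 0], [0, 0, 0], [0, 0, 0], [0, 0, 0], [0, 0, 0], [0, 0, 0], [0, 0, 0], [0, 0, 0], [0, 0, 0], [0, 0, 0], [0, 0, 0], [0, 0, 0], [0, 0, 0], [0, 0, 0], [0, 0, 0], [0, 0, 0]], jaw=[0.5, 0.5, 0.62, 0.7, 0.78, 0.82, 0.82, 0.82, 0.82, 0.82, 0.82, 0.82, 0.82, 0.82, 0.82, 0.82, 0.82, 0.82], newtons=20)

```text
time_s: 30.25
tool_pos: [0.4342, 0.0026, 0.3678]
tool_rot: [180.0, -0.2, 8.3]
force: [-0.1, -0.4, -0.8]
grip_width: 0.0711
grasp_force: 0.0
```

Run:
```python
from h import *
o=env.get_obs();print(o["tool_pos"],o["time_s"])
S=env.read_camera('scene');T=env.read_camera('top')
k=lambda i,x,y,w,h,s:cv2.resize(i[y:y+h,x:x+w],None,fx=s,fy=s,interpolation=2)
cv2.imwrite('pics/s8.png',np.vstack([np.hstack([k(S['image'],362,155,65,55,6),k(T['image'],362,195,65,55,6)]),k(S['image'],180,160,260,86,3)]))
rz=Ro.from_euler("z",8,degrees=True).as_matrix()
for z in(.026,.046):print(z,[((proj(S,np.array([.5325,-.189,0])+rz@np.array([a,b,z]))-[362,155]+.5)*6).round() for a,b in((-.027,.027),(-.027,-.027),(.027,.027),(.027,-.027))])
```

```text
[0.4342 0.0026 0.3678] 30.25
0.026 [array([188., 210.]), array([275., 166.]), array([114., 147.]), array([199., 106.])]
0.046 [array([193., 178.]), array([280., 134.]), array([117., 116.]), array([204.,  74.])]
```

View pics/s8.png

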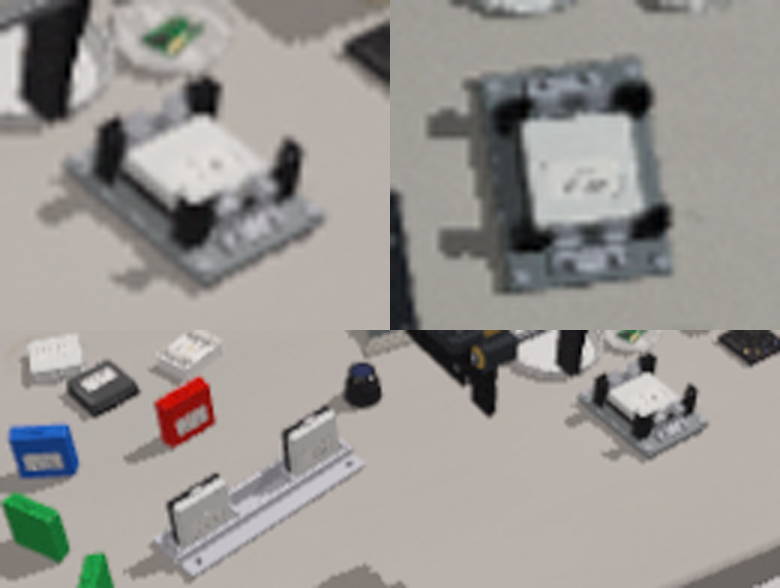

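The box sits low and level in the pocket, lid up at (200,160), with both clips over its lid. The empties are still standing at (200,505) and (312,440). I hand in.

```bash
python3 -c "
from cell import env
print(env.sign_off())"
```

```text
the job is handed in; nothing more can be done
None
```

The loaded box was the middle one (about 300 g). I laid it flat lid up, took it again by its sides and pressed it home in the holder, where the last picture shows both clips over its lid. One of the other two weighed about 40 g and the third was not lifted; both are still standing in the rack. The job was handed in at about 30 s, but `sign_off` returned no verdict.

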